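Roll a keyed shaft keyway-up and lay it in the vee cradle

TASK

The aluminium shaft on the bench lies with its keyway turned away: without lifting it, roll it along the bench top until the keyway faces straight up. Then pick it up and lay it in the two vee blocks of the cradle, roughly centred end to end and with the keyway still straight up, ready for the key to be fitted. Leave the other things on the bench where they are.

Things in the scene. Friction and masses are not known exactly. Their poses are not given: they have to be found in the camera images.
- shaft: aluminium round shaft, 36 mm dia., 120 mm long, 0.25 to 0.45 kg, lying on the bench; rolls freely, stays where left. Origin mid-length on its axis. x runs along the shaft, z points out through the middle of the keyway, the one slot in it: 11 mm wide, 60 mm long, 5 mm deep, dark floor, mid-length, lengthwise. Both ends alike. At first the keyway faces down or sideways, over 60 degrees from up
- cradle: fixed vee cradle: dark steel base plate 100 x 74 x 8 mm with two bright steel vee blocks. Origin at the centre of its underside, x along the vees, z up. Blocks 20 mm long (x), 60 wide (y), 44 high, middles at x = -32 and +32 mm: 44 mm free between them, down to screw heads 11 mm high. Vees: 90 degree grooves, 44 mm wide at the top, bottom 22 mm above the bench
- cradle_seat (a point): point midway between the two vee blocks, 47.5 mm above the bench, through which the axis of a seated shaft passes (along the cradle's x axis); when the shaft lies centred in the vees its origin is here
- flux_jar: brown glass jar with a stick in it, 48 mm high, bystander at the back of the clear space
- tin_blue: round flat tin with a blue pattern, 89 mm across, 37 mm high, bystander at the back left
- bench_block: square dark steel block 62 x 62 x 22 mm, bystander at the front left
- round_stake: round dark steel disc, 64 mm across, 17 mm high, bystander in front of the cradle, on a thin steel plate let into the bench
- black_tin: open round black tin, 79 mm across, 36 mm high, bystander at the back right
- handpiece: grey slim motor handpiece, 166 mm long, 22 mm thick, lying at the back, bystander
- lever_press: tall lever press, fixed, to the right of the cradle, between it and where the arm starts; origin at the middle of its foot (about 200 x 140 mm), ram column to 0.37 m above the bench, its lever leaning right to about 0.45 m: swing the arm round in front of it or keep clear above

How it is judged (in metres and radians):
On the way:
1. the shaft lies on the bench with its keyway facing up, within 11 degrees (angle between shaft's own z axis and vertical below 0.2 rad and height (world z) of shaft below 0.022 m and angular speed of shaft below 0.3 rad/s), for 0.2 s.
At the end, for the whole second after the job is handed in: the shaft rests still in both vees, let go, its axis within 4 mm of the seated line and within 3.5 degrees of the cradle's direction, its middle within 15 mm of the middle of the cradle, keyway up within 12.5 degrees (x of shaft in the frame of cradle_seat between -0.015 and 0.015 m and y of shaft in the frame of cradle_seat between -0.004 and 0.004 m and z of shaft in the frame of cradle_seat between -0.004 and 0.004 m and angle between the x axis of shaft and the x axis of cradle, either way round below 0.06 rad and angle between shaft's own z axis and vertical below 0.22 rad and linear speed of shaft below 0.01 m/s and angular speed of shaft below 0.1 rad/s); the robot touches nothing.
It fails at once if the shaft is lifted while its keyway does not face up (more than 34 degrees off) (height (world z) of shaft above 0.035 m and angle between shaft's own z axis and vertical above 0.6 rad).
It fails at once if another thing on the bench is moved by more than 25 mm (distance of any of flux_jar, tin_blue, bench_block, round_stake, black_tin, handpiece from where it was at the start of the episode above 0.025 m).
It also fails if it takes over 72 s, if anything falls off the work surface, if the arm or the gripper's body presses on something with over 40 N, if the wrist force passes 120 N, or if a joint passes its speed limit or range.

ROBOT

A 7-joint arm with a two-finger parallel gripper is mounted at the origin on a cart in front of the work surface, level with it; the furniture and walls round the work are solid. World frame = base frame: x ahead of the robot, y to its left, z up, the work surface at z = 0. Lengths are in mm, angles in degrees, forces in N, time in s.
With the tool pointing down it reaches from about 400 to 925 mm from the base axis. Payload 5.6 kg.
Tool frame: the origin (TCP) lies midway between the tips of the shut fingers; the grasp point (between the pads) lies 19 mm behind it; z points along the fingers, y is the direction in which the jaws open and shut (so a half turn about z gives the same grasp; the last joint's range is limited). The gripper opens to 85 mm and grips with 20 to 120 N. Pads are 22 mm wide; open, the fingers measure 114 mm over their backs; the gripper's body (76 mm by 85 mm) begins 54 mm behind the grasp point. The pads swing forward as they close: fully open they stand 13 mm farther back than shut.
Start: joints at [62.682, 26.786, -0.665, 91.828, 0.344, 61.387, -3.226], TCP at [273.171, -589.819, 231.29] pointing down, gripper open.
Joint ranges: [-144.91, 144.91], [-17.63, 115.5], [-89.93, 88.59], [15.96, 139.68], [-74.01, 254.01], [8.47, 105.57], [-167.45, 167.45]. Speed limits (degrees/s): [147.25, 147.25, 180, 180, 180, 180, 180].

INTERFACE

Orientations are given as a 3x3 rotation matrix whose columns are the frame's x, y, z axes.
In Python, from station import get_obs, optics, job gives the robot as it stands. The module is installed in compiled form; this text tells all that it offers.
- The arm moves only by the tool apply_moves, never from a script. Its argument "moves" is a list that holds one entry, the list of rows, each a list of 7 numbers: the closure, from -1 (fully open) to 1 (shut), then the shift along the tool's x, y, z in units of 50 mm (1.0 is 50 mm), then the turn, a rotation vector about the tool's x, y, z in units of 8 degrees (1.0 is 8 degrees). In form: [[[claw, dx, dy, dz, ax, ay, az], ...]]. A call has 1 to 10 rows; each row shifts and turns the commanded pose from where the row before left it, along the tool's axes as they then stand; what a row does not reach is not made up. A row lasts 1/8 s, in which the tool goes at most 62.5 mm and 10.7 degrees, less where a joint would pass 70% of its speed; a pose out of reach is approached as far as the arm can. A call is refused whole if a number of a shift passes 1 or a number of a turn 1, either way. A call with a gripper value outside its range is refused whole. The fingers move at their own pace and stop on an object; "force" is the grip in N (left out, the last holds). Time passes only in rows, so rows that do not move let the fingers close. It gives the time, the measured TCP pose, the force and the opening at its end, in the units of the state.
- get_obs(): the state, without advancing time (a new reading comes with each control period).
- optics.capture(name): name is "scene" or "top" or "wrist"; returns the picture (420x560x3 uint8, blue, green, red); there is no depth.
- optics.camera_info(name): a dict with "K" (3x3 intrinsics, pixels), "extrinsics" (4x4, takes a point from camera to world coordinates); the wrist camera has in their place "hand_eye" (4x4, takes a point from camera to tool coordinates, whose origin is the TCP and whose axes are the flange's). Camera axes: x right, y up, looking along -z (the intrinsics and any distortion apply to the point x, -y, -z); pixel columns grow to the right and rows downward; lengths in mm; the calibration is good to about 2 mm. A picture is of the moment at which its call begins: read the wrist's pose just before it. camera_info takes no time and is no camera call.
- job.finish_job(): hands the job in, once; it reports no verdict.
The state is a dict: "t": time; "joint_pos": joint angles; "joint_vel": joint speeds; "effort": joint torques, N m; "ee_pos": TCP position; "tool_rot": TCP orientation; "ft_force": force on the tool from outside, world axes, zero at the start; "moment": the same for the moment, N m; "grip_width": opening from 0.0 (shut) to 1.0 (fully open).
Only numpy, scipy, OpenCV 4.12 (cv2) and the standard library are available. Lean on these libraries where they do the work, as an engineer would, in place of code of your own. Each camera call takes 0.05 s, during which the arm holds its last target.

## Working session

There is one attempt and no reset: what is moved stays moved. The work goes in short steps, Python scripts to look and compute and a tool call to move; the robot and the scene stay as the last step left them, time stands still between calls to the robot, and variables do not carry over. Pictures are saved under pics/ and viewed, and the job is handed in when it is done.

Besides the shell and the picture viewer there is one more tool, called after "Call:" in YAML: its name, and indented under it one key for each argument. apply_moves: Moves the arm, as the interface text tells. Its arguments: {"type":"object","properties":{"moves":{"type":"array"},"force":{"type":"number"}},"required":["moves"]}

```bash
mkdir -p pics
python3 - <<'E'
from station import get_obs, optics, job
import cv2,numpy as np
o=get_obs();print({k:np.round(v,3).tolist() for k,v in o.items()})
for n in("scene","top","wrist"):
    i=optics.camera_info(n);print(n,{k:np.round(v,4).tolist() if not isinstance(v,str) else v for k,v in i.items()})
    cv2.imwrite(f"pics/{n}0.png",optics.capture(n))
E
```

```text
{'t': 0.0, 'joint_pos': [62.682, 26.838, -0.663, 91.882, 0.344, 61.386, -3.226], 'joint_vel': [0.05, 0.065, 0.133, -0.025, -0.052, -0.053, 0.072], 'effort': [0.0, -53.238, 0.022, -25.13, 0.012, 0.008, -0.0], 'ee_pos': [272.889, -589.319, 230.311], 'tool_rot': [[0.907, 0.42, -0.001], [0.42, -0.907, 0.002], [-0.0, -0.002, -1.0]], 'ft_force': [0.475, 0.022, -0.46], 'moment': [0.024, 0.034, 0.017], 'grip_width': 1.0}
scene {'K': [[474.7859, 0.0, 282.7134], [0.0, 474.7859, 202.8489], [0.0, 0.0, 1.0]], 'extrinsics': [[0.9953, -0.0658, 0.0707, 615.9828], [0.0956, 0.5639, -0.8203, -935.714], [0.0141, 0.8232, 0.5676, 744.1949], [0.0, 0.0, 0.0, 1.0]]}
top {'K': [[423.9871, 0.0, 286.9669], [0.0, 423.9871, 214.9682], [0.0, 0.0, 1.0]], 'extrinsics': [[-0.0027, 0.9954, -0.0953, 448.3265], [-0.9999, -0.0011, 0.0164, 68.2946], [0.0163, 0.0953, 0.9953, 1002.9776], [0.0, 0.0, 0.0, 1.0]]}
wrist {'K': [[367.5816, 0.0, 278.1276], [0.0, 367.5816, 211.0208], [0.0, 0.0, 1.0]], 'hand_eye': [[0.0004, 0.9475, 0.3199, 82.6579], [1.0, -0.0001, -0.001, 0.2732], [-0.0009, 0.3199, -0.9475, -141.9317], [0.0, 0.0, 0.0, 1.0]]}
```

View pics/scene0.png

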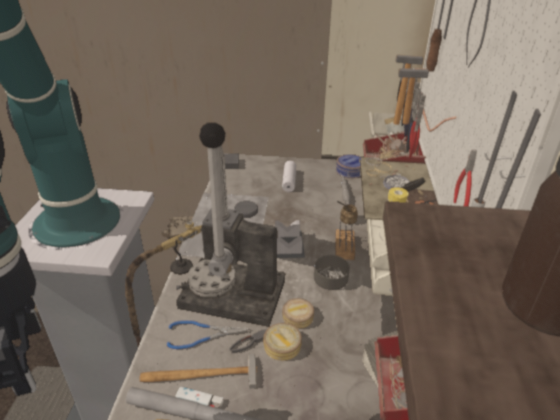

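View pics/top0.png

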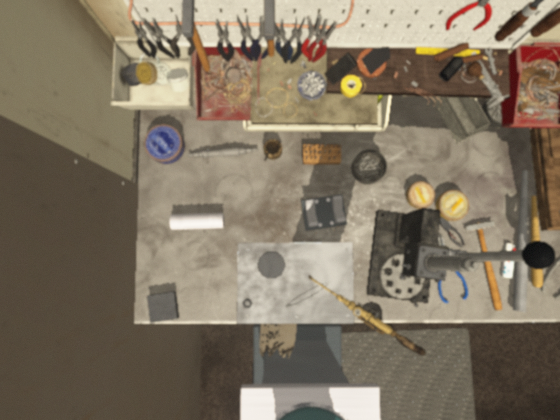

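View pics/wrist0.png

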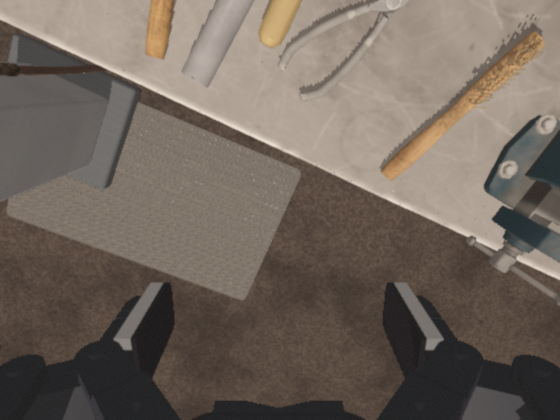

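The scene view shows the press at (235,265), with the cradle behind it at (288,238) and the shaft at (290,176). In the top view the shaft is at about (197,219), the cradle at (325,211), and the press at (405,255) with its lever knob at (540,255). No keyway is visible from above. Next I'll measure positions.

```bash
cat > h.py <<'E'
from station import get_obs, optics, job
import cv2,numpy as np
def cam(n,obs=None):
    i=optics.camera_info(n);K=np.array(i["K"])
    if n=="wrist":
        o=obs or get_obs();T=np.eye(4);T[:3,:3]=o["tool_rot"];T[:3,3]=o["ee_pos"];E=T@np.array(i["hand_eye"])
    else:E=np.array(i["extrinsics"])
    return K,E
def ray(n,uv,z,obs=None):
    K,E=cam(n,obs);uv=np.atleast_2d(np.float64(uv));d=np.c_[uv,np.ones(len(uv))]@np.linalg.inv(K).T
    d[:,1:]*=-1;d=d@E[:3,:3].T;c=E[:3,3];s=(z-c[2])/d[:,2];return c+s[:,None]*d
def proj(n,P,obs=None):
    K,E=cam(n,obs);q=(np.atleast_2d(P)-E[:3,3])@E[:3,:3];q[:,1:]*=-1;p=q@K.T;return p[:,:2]/p[:,2:]
E
python3 - <<'E'
from h import *
im=cv2.imread("pics/top0.png")
g=cv2.cvtColor(im,cv2.COLOR_BGR2GRAY)
m=np.uint8((g[195:245,155:235]>185)*255)
c=max(cv2.findContours(m,0,2)[0],key=cv2.contourArea);r=cv2.minAreaRect(c);print(r)
b=cv2.boxPoints(r)+[155,195];print(b,'\n',ray("top",b,20).round(),ray("top",np.array(r[0])+[155,195],25).round(1))
print("press foot",ray("top",[[375,210],[368,297],[432,305],[438,210]],0).round())
print("knob",ray("top",[[540,255]],450).round(),"lever low",ray("top",[[425,262]],250).round(),"col",ray("top",[[420,215],[420,265],[440,265]],370).round())
print("cradle",ray("top",[[303,198],[342,195],[346,225],[306,229]],20).round())
print("others",ray("top",[[164,144],[225,150],[272,148],[369,166],[270,264],[163,304]],20).round())
def up(n,a,b,s):
    x=cv2.resize(optics.capture(n)[a[0]:a[1],b[0]:b[1]],None,fx=s,fy=s,interpolation=cv2.INTER_CUBIC);return x
cv2.imwrite("pics/a1.png",np.vstack([up("top",(180,250),(150,350),4)]))
cv2.imwrite("pics/a2.png",up("scene",(140,300),(160,320),4)[:600])
E
```

```text
((40.51255798339844, 27.826440811157227), (12.52919864654541, 53.153011322021484), 87.79740142822266)
[[168.71491814 217.58788681]
 [221.82865906 215.54505157]
 [222.31019592 228.06499481]
 [169.19645691 230.10783005]] 
 [[537. 326.  20.]
 [541. 203.  20.]
 [512. 202.  20.]
 [508. 324.  20.]] [[524. 263.  25.]]
press foot [[ 556. -159.    0.]
 [ 351. -137.    0.]
 [ 332. -287.    0.]
 [ 556. -310.    0.]]
knob [[ 448. -273.  450.]] lever low [[ 436. -189.  250.]] col [[ 509. -143.  370.]
 [ 434. -140.  370.]
 [ 434. -170.  370.]]
cradle [[582.  14.  20.]
 [589. -77.  20.]
 [519. -85.  20.]
 [510.   8.  20.]]
others [[ 711.  341.   20.]
 [ 697.  198.   20.]
 [ 701.   87.   20.]
 [ 658. -142.   20.]
 [ 429.   91.   20.]
 [ 339.  334.   20.]]
```

View pics/a1.png

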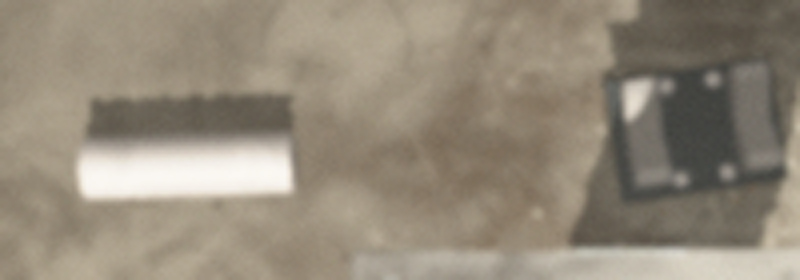

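View pics/a2.png

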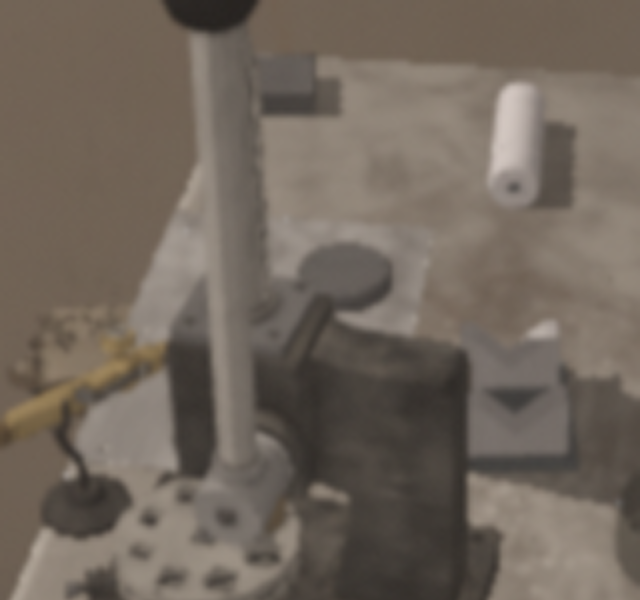

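Shaft middle is about (524,263) and its axis is nearly along y. The cradle is about (550,-35), turned roughly 5°. The scene view also shows a small hole in the shaft's end face. I'll write a row planner and swing over the press at TCP height above 500.

```bash
cat >> h.py <<'E'
from scipy.spatial.transform import Rotation as Rn
def Rd(yaw):  # tool down, tool x at world yaw
    c,s=np.cos(np.radians(yaw)),np.sin(np.radians(yaw));return np.array([[c,s,0],[s,-c,0],[0,0,-1.]])
def plan(wps,claw,start=None,q=0.05,qr=0.05):
    """wps: list of (xyz, R, nrows)"""
    o=get_obs();p,R=(np.array(o["ee_pos"]),np.array(o["tool_rot"])) if start is None else start
    rows=[]
    for P,Rt,n in wps:
        for k in range(n,0,-1):
            d=np.clip(np.round(R.T@(np.array(P)-p)/k/50/q)*q,-1,1)
            rv=Rn.from_matrix(R.T@Rt).as_rotvec(degrees=True)/k/8
            rv=np.clip(np.round(rv/qr)*qr,-1,1)
            rows.append([claw,*d.round(3).tolist(),*rv.round(3).tolist()])
            p=p+R@d*50;R=R@Rn.from_rotvec(rv*8,degrees=True).as_matrix()
    for i in range(0,len(rows),10):print([[ [float(f"{v:g}") for v in r] for r in rows[i:i+10]]])
    print("end",p.round(1),"yaw",np.degrees(np.arctan2(R[1,0],R[0,0])).round(2))
    return p,R
E
python3 - <<'E'
from h import *
y0=24.8
plan([((285,-560,520),Rd(28),6),((450,-270,530),Rd(55),7),((490,0,520),Rd(75),6),((523,270,300),Rd(92),7)],-1)
E
```

```text
[[[-1.0, 0.1, -0.05, -0.95, -0.0, 0.0, -0.05], [-1.0, 0.05, -0.1, -0.95, -0.0, 0.0, -0.05], [-1.0, 0.1, -0.05, -0.95, -0.0, 0.0, -0.05], [-1.0, 0.05, -0.1, -1.0, -0.0, 0.0, -0.1], [-1.0, 0.1, -0.05, -0.95, -0.0, 0.0, -0.05], [-1.0, 0.05, -0.1, -1.0, -0.0, 0.0, -0.1], [-1.0, 0.8, -0.5, -0.05, -0.0, -0.0, -0.5], [-1.0, 0.85, -0.45, -0.0, -0.0, -0.0, -0.5], [-1.0, 0.85, -0.4, -0.05, -0.0, -0.0, -0.45], [-1.0, 0.9, -0.35, -0.0, -0.0, -0.0, -0.5]]]
[[[-1.0, 0.9, -0.25, -0.05, -0.0, -0.0, -0.45], [-1.0, 0.95, -0.2, -0.0, -0.0, -0.0, -0.5], [-1.0, 0.95, -0.15, -0.05, -0.0, -0.0, -0.45], [-1.0, 0.8, -0.4, 0.05, -0.0, -0.0, -0.4], [-1.0, 0.85, -0.35, 0.05, -0.0, -0.0, -0.4], [-1.0, 0.85, -0.3, 0.05, -0.0, -0.0, -0.45], [-1.0, 0.9, -0.25, 0.0, -0.0, -0.0, -0.4], [-1.0, 0.9, -0.25, 0.05, -0.0, -0.0, -0.45], [-1.0, 0.85, -0.15, 0.0, -0.0, -0.0, -0.4], [-1.0, 0.75, -0.1, 0.65, -0.0, -0.0, -0.3]]]
[[[-1.0, 0.8, -0.1, 0.65, -0.0, -0.0, -0.3], [-1.0, 0.8, -0.05, 0.65, -0.0, -0.0, -0.3], [-1.0, 0.75, -0.0, 0.6, -0.0, -0.0, -0.3], [-1.0, 0.8, 0.0, 0.65, -0.0, -0.0, -0.3], [-1.0, 0.75, 0.05, 0.6, -0.0, -0.0, -0.3], [-1.0, 0.8, 0.1, 0.65, -0.0, -0.0, -0.35]]]
end [523.5 270.6 298.8] yaw 92.05
```

Call:
apply_moves:
  moves:
    - [[-1,0.1,-0.05,-0.95,0,0,-0.05],[-1,0.05,-0.1,-0.95,0,0,-0.05],[-1,0.1,-0.05,-0.95,0,0,-0.05],[-1,0.05,-0.1,-1,0,0,-0.1],[-1,0.1,-0.05,-0.95,0,0,-0.05],[-1,0.05,-0.1,-1,0,0,-0.1]]

```text
t: 1.0
ee_pos: [283.6, -559.2, 522.6]
tool_rot: [[0.882, 0.471, -0.0], [0.471, -0.882, 0.0], [0.0, -0.0, -1.0]]
ft_force: [-0.4, -0.2, -0.3]
grip_width: 1.001
```

Moves track well. On to the swing.

Call:
apply_moves:
  moves:
    - [[-1,0.8,-0.5,-0.05,0,0,-0.5],[-1,0.85,-0.45,0,0,0,-0.5],[-1,0.85,-0.4,-0.05,0,0,-0.45],[-1,0.9,-0.35,0,0,0,-0.5],[-1,0.9,-0.25,-0.05,0,0,-0.45],[-1,0.95,-0.2,0,0,0,-0.5],[-1,0.95,-0.15,-0.05,0,0,-0.45],[-1,0.8,-0.4,0.05,0,0,-0.4],[-1,0.85,-0.35,0.05,0,0,-0.4],[-1,0.85,-0.3,0.05,0,0,-0.45]]

```text
t: 2.25
ee_pos: [471.5, -134.7, 523.7]
tool_rot: [[0.423, 0.906, 0.0], [0.906, -0.423, -0.0], [-0.0, 0.0, -1.0]]
ft_force: [0.1, 0.5, 0.8]
grip_width: 0.999
```

Call:
apply_moves:
  moves:
    - [[-1,0.9,-0.25,0,0,0,-0.4],[-1,0.9,-0.25,0.05,0,0,-0.45],[-1,0.85,-0.15,0,0,0,-0.4],[-1,0.75,-0.1,0.65,0,0,-0.3],[-1,0.8,-0.1,0.65,0,0,-0.3],[-1,0.8,-0.05,0.65,0,0,-0.3],[-1,0.75,0,0.6,0,0,-0.3],[-1,0.8,0,0.65,0,0,-0.3],[-1,0.75,0.05,0.6,0,0,-0.3],[-1,0.8,0.1,0.65,0,0,-0.35]]

```text
t: 3.5
ee_pos: [524.0, 271.2, 297.9]
tool_rot: [[-0.037, 0.999, 0.001], [0.999, 0.037, -0.0], [-0.0, 0.001, -1.0]]
ft_force: [0.6, 0.5, 1.0]
grip_width: 0.998
```

Run:
```python
from h import *
o=get_obs();print(o["t"],np.round(o["ee_pos"],1),o["grip_width"],np.round(o["tool_rot"],3).tolist())
im=optics.capture("wrist");cv2.imwrite("pics/w1.png",im)
```

```text
3.5 [524.  271.2 297.9] 0.9981476573517811 [[-0.037, 0.999, 0.001], [0.999, 0.037, -0.0], [-0.0, 0.001, -1.0]]
```

View pics/w1.png

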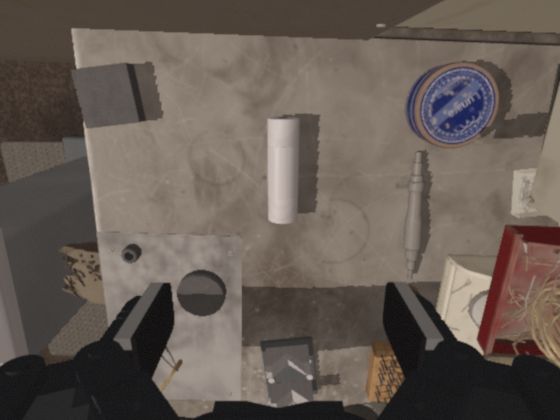

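The wrist view shows the shaft at (283,170), with image right being +x. The cradle is at (289,370). I'll enlarge the shaft to look for any edge of the keyway.

Run:
```python
from h import *
im=cv2.imread("pics/w1.png")
a=cv2.resize(im[105:235,250:330],None,fx=4.5,fy=4.5,interpolation=cv2.INTER_CUBIC)
b=np.uint8(np.clip(255*(a/255.)**1.0*1.0,0,255)); c=np.uint8(np.clip((a.astype(float)-140)*2.2,0,255))
cv2.imwrite("pics/w1z.png",np.hstack([b,c]))
g=cv2.cvtColor(im,cv2.COLOR_BGR2GRAY);print(g[170,255:315].tolist());print(g[140,255:315].tolist())
```

```text
[125, 123, 123, 123, 124, 123, 122, 122, 126, 128, 131, 133, 153, 175, 182, 185, 187, 188, 192, 196, 201, 203, 202, 197, 191, 187, 184, 182, 177, 173, 170, 166, 159, 156, 152, 144, 138, 130, 121, 113, 107, 104, 101, 89, 74, 72, 73, 73, 72, 72, 72, 71, 72, 70, 72, 71, 71, 70, 68, 69]
[128, 128, 129, 129, 127, 128, 127, 128, 123, 119, 117, 122, 147, 176, 184, 188, 191, 193, 195, 195, 196, 195, 194, 191, 189, 187, 183, 179, 175, 171, 166, 162, 158, 153, 147, 143, 135, 129, 121, 115, 112, 109, 103, 95, 81, 76, 75, 76, 74, 76, 77, 78, 77, 77, 77, 78, 80, 80, 82, 81]
```

View pics/w1z.png

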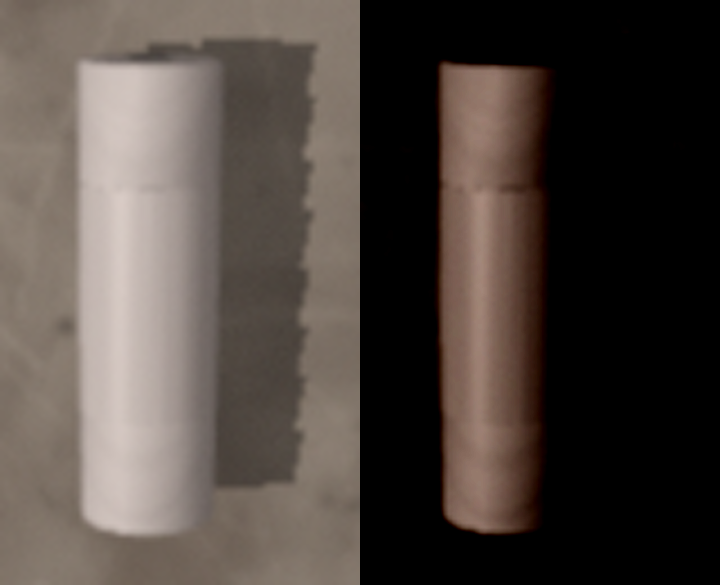

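The shaft is plain on top with no slot visible, so the keyway is somewhere underneath. I'll get the axis from the silhouette midline.

```bash
cat >> h.py <<'E'
def shaft_axis(im,obs,r0,r1,ub,z=18,lo=18):
    g=cv2.GaussianBlur(cv2.cvtColor(im,cv2.COLOR_BGR2GRAY),(3,3),0).astype(float)
    L=[];
    for r in range(r0,r1,4):
        d=np.diff(g[r,ub[0]:ub[1]]);l=d.argmax();rr=d[l+10:].argmin()+l+10
        L.append([ub[0]+l+.5,ub[0]+rr+.5,r])
    L=np.array(L);return L
E
python3 - <<'E'
from h import *
o=get_obs();im=cv2.imread("pics/w1.png")
L=shaft_axis(im,o,130,215,(255,312));print(L[::4])
mid=np.c_[(L[:,0]+L[:,1])/2,L[:,2]]
P=ray("wrist",mid,18,o);f=np.polyfit(P[:,1],P[:,0],1);print("x at y=263",np.polyval(f,263),"dx/dy",f[0])
w=ray("wrist",np.c_[L[:,1],L[:,2]],18,o)[:,0]-ray("wrist",np.c_[L[:,0],L[:,2]],18,o)[:,0];print("width",w.mean())
# ends: top edge far end row ~118 (top of end, z=36), near end row 222
print(ray("wrist",[[283,118.5]],36,o),ray("wrist",[[283,222]],25,o), ray("wrist",[[283,222]],36,o))
print("tcp pix",proj("wrist",[[524,271,0]],o))
# cradle
cv2.imwrite("pics/w1c.png",cv2.resize(im[325:415,240:340],None,fx=6,fy=6,interpolation=cv2.INTER_CUBIC))
E
```

```text
[[267.5 298.5 130. ]
 [267.5 298.5 146. ]
 [267.5 298.5 162. ]
 [266.5 297.5 178. ]
 [267.5 297.5 194. ]
 [267.5 296.5 210. ]]
x at y=263 524.9475919236735 dx/dy -0.027078634998336838
width 34.573562869441155
[[522.46670782 327.20156738  36.        ]] [[528.44164457 206.83415392  25.        ]] [[528.18476564 210.88127035  36.        ]]
tcp pix [[281.81654451 164.37925497]]
```

View pics/w1c.png

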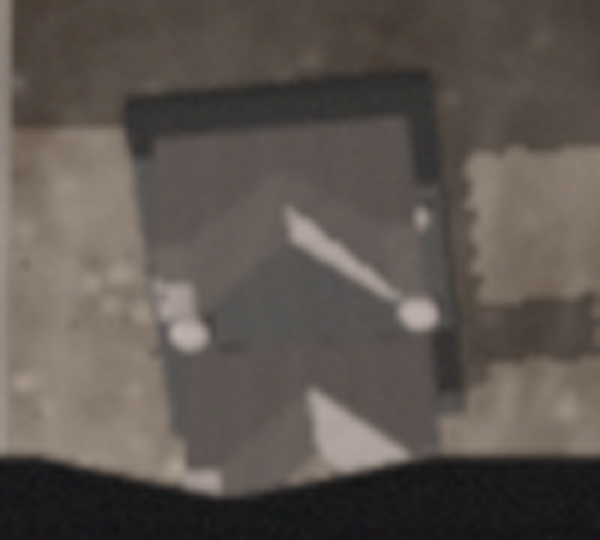

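Shaft middle is about (525,267) with its axis at yaw ~91.6°. The cradle lies about 5° off y. I'll lower over the shaft, straddling it.

Run:
```python
from h import *
plan([((525,267,60),Rd(91.6),5),((525,267,10),Rd(91.6),2)],-1,q=.02)
```

```text
[[[-1.0, -0.04, 0.02, 0.94, -0.0, -0.0, 0.0], [-1.0, -0.04, 0.02, 0.94, -0.0, -0.0, 0.05], [-1.0, -0.04, 0.02, 0.92, -0.0, -0.0, 0.0], [-1.0, -0.04, 0.02, 0.94, -0.0, -0.0, 0.05], [-1.0, -0.04, 0.02, 0.92, -0.05, -0.0, 0.0], [-1.0, 0.0, 0.0, 0.5, 0.0, -0.0, 0.0], [-1.0, 0.0, 0.0, 0.5, 0.0, -0.0, 0.0]]]
end [524.7 266.9  10. ] yaw 91.75
```

Call:
apply_moves:
  moves:
    - [[-1,-0.04,0.02,0.94,0,0,0.05],[-1,-0.04,0.02,0.94,0,0,0],[-1,-0.04,0.02,0.92,0,0,0],[-1,-0.04,0.02,0.94,0,0,0],[-1,-0.04,0.02,0.92,0,0,0],[-1,0,0,0.5,0,0,0],[-1,0,0,0.5,0,0,0],[0,0,0,0,0,0,0],[0,0,0,0,0,0,0],[0,0,0,0,0,0,0]]
  force: 20

```text
t: 4.8
ee_pos: [529.8, 260.9, 17.1]
tool_rot: [[-0.029, 1.0, 0.002], [1.0, 0.029, 0.001], [0.001, 0.002, -1.0]]
ft_force: [-0.2, 0.2, -0.1]
grip_width: 0.5
```

Run:
```python
from h import *
o=get_obs();print(o["t"],np.round(o["ee_pos"],1),o["grip_width"],np.round(o["tool_rot"],3).tolist())
im=optics.capture("wrist");cv2.imwrite("pics/w2.png",im)
```

```text
4.8 [529.8 260.9  17.1] 0.5004807443593334 [[-0.029, 1.0, 0.002], [1.0, 0.029, 0.001], [0.001, 0.002, -1.0]]
```

View pics/w2.png

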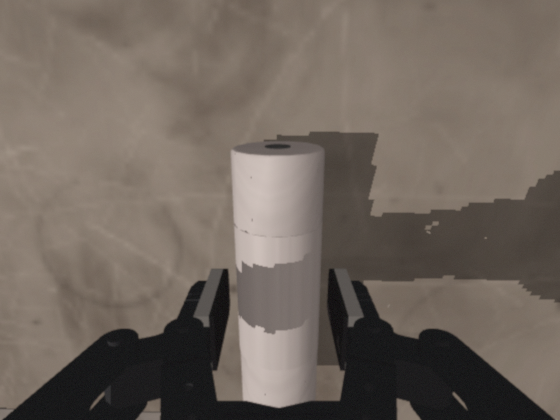

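The shaft sits between the pads, shaft edges at u=237–320 and pads at 228 and 330, still with no keyway visible. The tool stopped at z=17, so I'll go lower, then roll the shaft toward +x.

Call:
apply_moves:
  moves:
    - [[0,0.12,0,0.12,0,0,0],[0,0,0,0.1,0,0,0],[0,0,0.2,0,0,0,0],[0,0,0.2,0,0,0,0],[0,0,0.1,0,0,0,0],[0,0,0,0,0,0,0]]

```text
t: 5.6
ee_pos: [554.6, 267.0, 4.8]
tool_rot: [[-0.028, 1.0, 0.001], [1.0, 0.028, 0.0], [0.0, 0.001, -1.0]]
ft_force: [-0.1, 0.4, -0.1]
grip_width: 0.498
```

Run:
```python
from h import *
o=get_obs();print(o["t"],np.round(o["ee_pos"],1),o["grip_width"],np.round(o["tool_rot"],3).tolist())
im=optics.capture("wrist");cv2.imwrite("pics/w3.png",im)
```

```text
5.6 [554.6 267.    4.8] 0.49764835385413453 [[-0.028, 1.0, 0.001], [1.0, 0.028, 0.0], [0.0, 0.001, -1.0]]
```

View pics/w3.png

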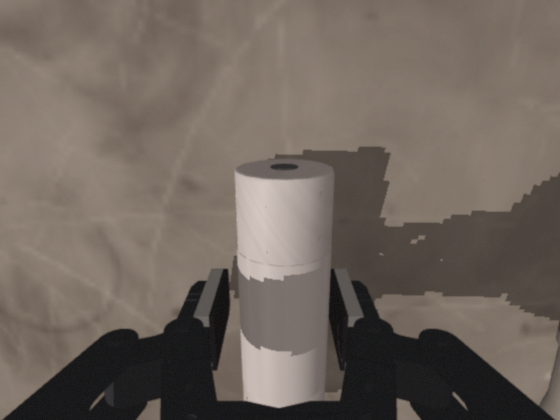

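The shaft is rolling and follows the tool (axis at u≈284), and still shows no slot. Continuing.

Call:
apply_moves:
  moves:
    - [[0,0,0.2,0,0,0,0],[0,0,0.2,0,0,0,0],[0,0,0,0,0,0,0]]

```text
t: 6.02
ee_pos: [575.3, 267.6, 4.8]
tool_rot: [[-0.027, 1.0, 0.001], [1.0, 0.027, 0.0], [0.0, 0.001, -1.0]]
ft_force: [-0.5, -1.0, -0.2]
grip_width: 0.498
```

Run:
```python
from h import *
o=get_obs();print(o["t"],np.round(o["ee_pos"],1),o["grip_width"],np.round(o["tool_rot"],3).tolist())
im=optics.capture("wrist");cv2.imwrite("pics/w4.png",im)
```

```text
6.025 [575.3 267.6   4.8] 0.49830553897551094 [[-0.027, 1.0, 0.001], [1.0, 0.027, 0.0], [0.0, 0.001, -1.0]]
```

View pics/w4.png

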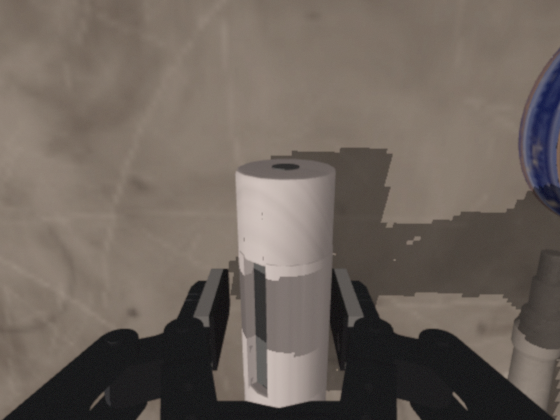

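The keyway has appeared on the left, dark strip at u≈254–268 and rows 262–393. I'll measure its angle.

Run:
```python
from h import *
im=cv2.imread("pics/w4.png")
cv2.imwrite("pics/w4z.png",cv2.resize(im[245:405,220:350],None,fx=3.7,fy=3.7,interpolation=cv2.INTER_CUBIC))
g=cv2.cvtColor(im,cv2.COLOR_BGR2GRAY)
for r in(265,275,285,310,350,375):print(r,list(zip(range(228,345),g[r,228:345].tolist()))[::1] if 0 else g[r,230:345].tolist())
```

```text
265 [76, 77, 76, 78, 78, 78, 77, 77, 97, 143, 174, 179, 179, 169, 146, 139, 139, 141, 140, 141, 141, 142, 140, 127, 100, 94, 96, 99, 103, 113, 132, 152, 165, 168, 175, 184, 193, 190, 185, 180, 174, 172, 174, 173, 175, 175, 174, 176, 178, 179, 177, 179, 179, 177, 177, 173, 168, 166, 165, 162, 156, 155, 153, 151, 151, 150, 151, 150, 150, 152, 154, 155, 155, 158, 159, 157, 152, 149, 146, 144, 143, 141, 138, 136, 134, 131, 129, 127, 128, 124, 120, 117, 115, 112, 109, 109, 106, 104, 103, 101, 100, 94, 78, 70, 69, 69, 70, 71, 70, 72, 71, 71, 69, 72, 73]
275 [122, 124, 122, 107, 80, 75, 75, 73, 77, 86, 98, 101, 107, 122, 135, 124, 116, 117, 117, 115, 115, 116, 114, 101, 66, 53, 51, 50, 54, 50, 51, 49, 48, 50, 66, 126, 177, 193, 193, 192, 192, 191, 190, 189, 188, 188, 187, 187, 186, 185, 184, 182, 182, 181, 180, 178, 178, 176, 174, 172, 171, 168, 169, 168, 167, 166, 163, 156, 145, 143, 142, 142, 141, 141, 136, 123, 120, 118, 116, 115, 113, 114, 114, 111, 111, 111, 112, 112, 112, 112, 111, 111, 111, 109, 109, 109, 106, 104, 103, 101, 98, 77, 36, 21, 21, 43, 71, 87, 89, 89, 88, 88, 89, 88, 88]
[... 1498 characters left out ...]
, 111, 113, 118, 118, 119, 118, 113, 111, 110, 107, 105, 103, 101, 101, 100, 92, 79, 72, 71, 72, 71, 71, 71, 59, 32, 23, 31, 27, 21, 25, 26, 29, 24]
375 [108, 108, 107, 109, 108, 107, 109, 109, 110, 111, 111, 110, 115, 143, 172, 178, 180, 169, 147, 140, 139, 138, 139, 139, 141, 141, 128, 100, 96, 94, 94, 96, 93, 96, 95, 96, 112, 158, 188, 189, 189, 188, 187, 185, 184, 183, 184, 185, 185, 184, 184, 182, 181, 180, 178, 177, 175, 174, 172, 169, 168, 168, 168, 167, 167, 166, 165, 163, 161, 158, 156, 155, 153, 151, 148, 147, 143, 142, 140, 134, 133, 128, 127, 125, 120, 119, 117, 113, 111, 109, 107, 105, 104, 102, 101, 99, 91, 80, 77, 76, 78, 78, 78, 78, 78, 78, 76, 77, 75, 75, 77, 75, 76, 68, 42]
```

View pics/w4z.png

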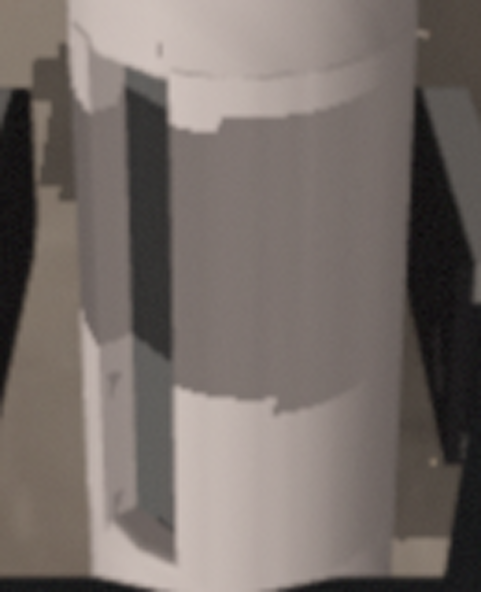

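```bash
cat >> h.py <<'E'
def cyl(uv,ax_x,obs,slope,y0,zc=18.,R=18.):
    """angle (deg, + toward +x) of ray hits on shaft cylinder, axis x=ax_x+slope*(y-y0)"""
    K,E=cam("wrist",obs);c=E[:3,3];a=np.array([slope,1,0]);a/=np.linalg.norm(a);n=np.array([a[1],-a[0],0])
    out=[]
    for q in np.atleast_2d(uv):
        d=np.linalg.inv(K)@[q[0],q[1],1];d[1:]*=-1;d=E[:3,:3]@d
        w=c-np.array([ax_x,y0,zc]);A=np.array([w@n,w[2]]);B=np.array([d@n,d[2]])
        D=(A@B)**2-(B@B)*(A@A-R*R)
        s=(-A@B-np.sqrt(max(D,0)))/(B@B);P=A+s*B;out.append([np.degrees(np.arctan2(P[0],P[1])),(c+s*d)[1]])
    return np.round(out,1)
def axis_from_sil(ul,ur,r,obs,slope,zc=18.,R=18.):
    """shaft axis x from left/right silhouettes: planes tangent"""
    K,E=cam("wrist",obs);c=E[:3,3];a=np.array([slope,1,0]);a/=np.linalg.norm(a);n=np.array([a[1],-a[0],0]);res=[]
    for u,s in((ul,1),(ur,-1)):
        d=np.linalg.inv(K)@[u,r,1];d[1:]*=-1;d=E[:3,:3]@d
        b=np.array([d@n,d[2]]);b/=np.linalg.norm(b);m=np.array([-b[1],b[0]]) # normal
        if m[0]<0:m=-m
        # axis point (X,zc): m.((X,zc)-C)=s*R ; C=(0,c_z) measured from camera
        X=(s*R-m[1]*(zc-c[2]))/m[0]
        # back to world x at y of camera ref: along n from c
        res.append(X)
    return c[0]+np.array(res)*1.0, c[1]
E
python3 - <<'E'
from h import *
o=get_obs();sl=-0.027
for r,ul,ur,le,re in((265,238.7,331.8,243.3,259.8),(350,241.8,327.5,246.5,266.3),(375,242.7,326.0,247.7,266.6)):
    X,y0=axis_from_sil(ul,ur,r,o,sl);print(X,y0)
    print(cyl([[le,r],[re,r]],X.mean(),o,sl,y0))
E
```

```text
[575.65541866 575.47272537] 349.65028254342667
[[-57.9 288.6]
 [-29.9 291.9]]
[575.65282944 575.57251888] 349.65028254342667
[[-56.9 251.9]
 [-23.2 257.6]]
[575.64694568 575.50535594] 349.65028254342667
[[-55.6 240.1]
 [-23.  246.2]]
```

The fits agree: shaft axis x=577.8 at mid-length, keyway at -39.7°, so about 12.4 mm more roll toward +x. I'll push slowly.

Call:
apply_moves:
  moves:
    - [[0,0,0.08,0,0,0,0],[0,0,0.04,0,0,0,0],[0,0,0.04,0,0,0,0],[0,0,0.04,0,0,0,0],[0,0,0.04,0,0,0,0],[0,0,0.02,0,0,0,0],[0,0,0.01,0,0,0,0],[0,0,0,0,0,0,0]]

```text
t: 7.08
ee_pos: [587.3, 268.2, 4.8]
tool_rot: [[-0.029, 1.0, 0.0], [1.0, 0.029, -0.0], [-0.0, 0.0, -1.0]]
ft_force: [-0.8, 1.3, -0.4]
grip_width: 0.5
```

Run:
```python
from h import *
o=get_obs();print(o["t"],np.round(o["ee_pos"],1),o["grip_width"],np.round(o["tool_rot"],3).tolist())
im=optics.capture("wrist");cv2.imwrite("pics/w5.png",im)
cv2.imwrite("pics/w5z.png",cv2.resize(im[245:405,220:350],None,fx=3.7,fy=3.7,interpolation=cv2.INTER_CUBIC))
g=cv2.cvtColor(im,cv2.COLOR_BGR2GRAY)
for r in(265,350,375):print(r,g[r,230:345].tolist())
```

```text
7.075 [587.3 268.2   4.8] 0.4995432867839892 [[-0.029, 1.0, 0.0], [1.0, 0.029, -0.0], [-0.0, 0.0, -1.0]]
265 [190, 190, 191, 190, 189, 174, 133, 115, 119, 135, 156, 166, 169, 173, 179, 182, 186, 187, 188, 188, 187, 188, 188, 188, 187, 188, 187, 187, 186, 185, 184, 182, 182, 180, 178, 177, 175, 174, 172, 172, 171, 170, 169, 168, 167, 166, 164, 160, 158, 156, 157, 159, 158, 156, 152, 149, 145, 143, 141, 141, 143, 146, 145, 143, 141, 140, 136, 134, 133, 133, 131, 127, 123, 119, 115, 113, 110, 108, 108, 108, 107, 107, 108, 105, 103, 97, 82, 73, 74, 72, 73, 72, 71, 73, 72, 72, 71, 72, 71, 72, 72, 74, 71, 72, 70, 73, 72, 72, 71, 72, 72, 72, 72, 72, 71]
350 [186, 188, 188, 189, 188, 190, 189, 190, 189, 169, 119, 110, 110, 109, 111, 112, 104, 84, 68, 84, 93, 95, 95, 95, 96, 95, 96, 96, 96, 94, 95, 93, 94, 95, 99, 108, 119, 118, 122, 148, 171, 173, 171, 169, 168, 168, 167, 167, 168, 167, 165, 164, 162, 161, 160, 157, 153, 151, 148, 147, 146, 145, 143, 141, 138, 134, 133, 130, 128, 124, 121, 118, 113, 111, 110, 106, 108, 107, 105, 105, 105, 102, 96, 86, 73, 70, 71, 70, 72, 71, 70, 70, 69, 69, 70, 70, 71, 70, 72, 72, 70, 71, 69, 70, 68, 57, 31, 19, 19, 21, 21, 26, 26, 29, 26]
375 [179, 185, 187, 189, 189, 189, 188, 190, 191, 188, 170, 120, 110, 108, 110, 111, 112, 108, 100, 93, 94, 94, 93, 95, 94, 94, 95, 95, 96, 95, 94, 93, 92, 93, 98, 132, 169, 179, 179, 177, 176, 174, 172, 171, 171, 171, 171, 170, 169, 168, 166, 165, 162, 161, 158, 156, 152, 151, 148, 145, 145, 144, 142, 139, 136, 133, 131, 128, 125, 122, 119, 113, 112, 109, 106, 106, 106, 105, 104, 103, 101, 98, 90, 79, 77, 77, 79, 75, 76, 75, 78, 76, 79, 76, 77, 76, 78, 78, 77, 77, 78, 77, 76, 77, 76, 77, 76, 74, 73, 75, 74, 72, 73, 63, 40]
```

View pics/w5z.png

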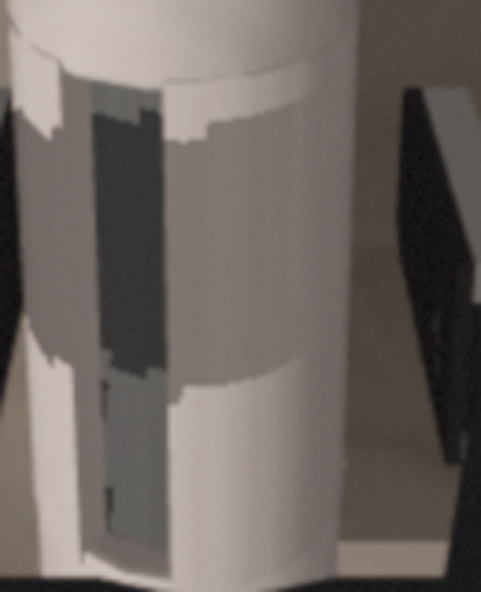

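Run:
```python
from h import *
o=get_obs();sl=-0.028
im=cv2.imread("pics/w5.png");g=cv2.cvtColor(im,cv2.COLOR_BGR2GRAY);print(g[375,215:234].tolist(),g[350,215:234].tolist())
for r,ul,ur,le,re in((350,228.4,312.7,239.6,266.3),(375,230,312.4,240.8,265.2)):
    X,y0=axis_from_sil(ul,ur,r,o,sl);print(X+.028*82,y0)
    print(cyl([[le,r],[re,r]],X[1],o,sl,y0))
```

```text
[111, 112, 112, 113, 115, 114, 114, 114, 115, 115, 116, 118, 117, 126, 155, 179, 185, 187, 189] [26, 20, 19, 19, 19, 35, 79, 109, 113, 113, 114, 116, 136, 167, 182, 186, 188, 188, 189]
[585.06291302 584.42276474] 350.2293114757416
[[-37.9 255.9]
 [ -2.7 259.3]]
[585.20130474 584.69918304] 350.2293114757416
[[-38.8 244. ]
 [ -5.2 247.9]]
```

Keyway now at about -20.5°, shaft axis x≈584.9 against the -x pad. About 6.3 mm more.

Call:
apply_moves:
  moves:
    - [[0,0,0.04,0,0,0,0],[0,0,0.04,0,0,0,0],[0,0,0.03,0,0,0,0],[0,0,0.02,0,0,0,0],[0,0,0,0,0,0,0],[0,0,0,0,0,0,0]]

```text
t: 7.88
ee_pos: [593.7, 268.4, 4.7]
tool_rot: [[-0.029, 1.0, -0.0], [1.0, 0.029, -0.0], [-0.0, -0.0, -1.0]]
ft_force: [0.1, -0.5, -0.8]
grip_width: 0.499
```

Run:
```python
from h import *
o=get_obs();print(o["t"],np.round(o["ee_pos"],1),o["grip_width"],np.round(o["tool_rot"],3).tolist())
im=optics.capture("wrist");cv2.imwrite("pics/w6.png",im)
cv2.imwrite("pics/w6z.png",cv2.resize(im[245:405,220:350],None,fx=3.7,fy=3.7,interpolation=cv2.INTER_CUBIC))
g=cv2.cvtColor(im,cv2.COLOR_BGR2GRAY)
for r in(275,350,375):print(r,g[r,225:345].tolist())
```

```text
7.875 [593.7 268.4   4.7] 0.499056740018034 [[-0.029, 1.0, -0.0], [1.0, 0.029, -0.0], [-0.0, -0.0, -1.0]]
275 [101, 133, 168, 184, 187, 189, 190, 191, 193, 193, 194, 194, 195, 195, 196, 196, 197, 196, 195, 195, 195, 195, 195, 195, 194, 194, 192, 180, 144, 107, 103, 102, 92, 67, 55, 54, 64, 70, 75, 75, 74, 75, 74, 73, 76, 77, 75, 74, 73, 74, 74, 73, 73, 74, 77, 94, 108, 112, 144, 169, 162, 155, 153, 152, 151, 150, 143, 134, 132, 128, 118, 116, 117, 115, 117, 115, 116, 115, 114, 111, 111, 109, 111, 108, 108, 108, 108, 106, 106, 102, 100, 91, 72, 72, 70, 68, 70, 71, 68, 70, 68, 70, 65, 48, 24, 20, 24, 23, 24, 24, 43, 70, 88, 90, 90, 90, 90, 90, 90, 89]
350 [118, 117, 121, 146, 173, 183, 186, 186, 188, 190, 191, 192, 192, 192, 192, 184, 166, 152, 124, 115, 116, 116, 115, 114, 114, 115, 115, 115, 116, 113, 108, 102, 101, 101, 88, 59, 56, 69, 84, 87, 88, 88, 86, 87, 87, 89, 87, 88, 87, 85, 85, 85, 86, 88, 89, 116, 156, 178, 178, 172, 158, 155, 153, 151, 149, 147, 145, 142, 139, 135, 137, 137, 134, 131, 128, 125, 121, 116, 113, 109, 111, 111, 111, 108, 106, 106, 103, 100, 93, 80, 72, 71, 69, 70, 70, 70, 71, 70, 71, 70, 71, 69, 71, 71, 70, 70, 71, 70, 72, 69, 57, 30, 19, 22, 21, 19, 22, 27, 30, 30]
375 [121, 123, 120, 123, 135, 163, 179, 184, 186, 187, 189, 189, 191, 192, 191, 193, 194, 193, 194, 195, 193, 194, 193, 192, 191, 191, 191, 190, 190, 189, 172, 126, 103, 102, 94, 74, 57, 53, 57, 68, 85, 88, 86, 87, 86, 87, 86, 88, 87, 85, 84, 83, 85, 87, 90, 114, 155, 178, 178, 171, 158, 154, 153, 151, 149, 145, 144, 141, 141, 139, 138, 135, 132, 129, 124, 122, 116, 114, 111, 109, 110, 109, 108, 106, 106, 104, 100, 97, 87, 80, 77, 77, 78, 78, 78, 77, 77, 76, 75, 75, 74, 75, 75, 74, 74, 73, 72, 71, 71, 70, 69, 69, 69, 69, 68, 68, 67, 68, 61, 40]
```

View pics/w6z.png

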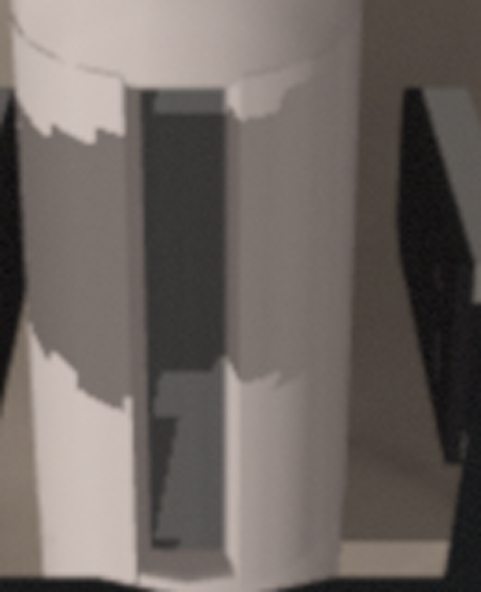

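Run:
```python
from h import *
o=get_obs();sl=-0.029
for r,ul,ur,le,re in((275,226.4,316.6,253.3,283.3),(350,228.3,313.5,254.7,284.5),(375,230,313.2,255.7,284.5)):
    X,y0=axis_from_sil(ul,ur,r,o,sl);print((X-sl*82).round(2))
    a=cyl([[le,r],[re,r]],X.mean(),o,sl,y0);print(a.tolist(),a[:,0].mean())
```

```text
[592.21 591.27]
[[-19.1, 289.5], [13.9, 290.1]] -2.6000000000000005
[591.44 591.16]
[[-18.1, 258.7], [17.3, 259.1]] -0.40000000000000036
[591.61 591.44]
[[-18.4, 247.3], [16.8, 247.7]] -0.7999999999999989
```

Keyway at about -0.7° and the shaft is still at x=591.4. I'll re-centre the jaws (tool -2.3 in x), lower slightly and close gently. First, the slot ends give the mid-length.

Run:
```python
from h import *
o=get_obs()
print(cyl([[253.8,268.8],[282,269],[258,400],[283,399]],591.4-.029*82,o,-.029,350.3), o["ee_pos"])
```

```text
[[-17.2 292. ]
 [ 13.5 292.3]
 [-15.7 235.5]
 [ 15.5 236.3]] [593.67714556 268.42764086   4.72674672]
```

Call:
apply_moves:
  moves:
    - [[0,0,-0.025,0.04,0,0,0],[0,0,-0.02,0.04,0,0,0],[0,0,0,0,0,0,0],[0.06,0,0,0,0,0,0],[0.12,0,0,0,0,0,0],[0.18,0,0,0,0,0,0],[0.25,0,0,0,0,0,0],[0.25,0,0,0,0,0,0]]
  force: 30

```text
t: 8.93
ee_pos: [591.3, 268.4, 0.9]
tool_rot: [[-0.029, 1.0, -0.0], [1.0, 0.029, -0.0], [-0.0, -0.0, -1.0]]
ft_force: [-1.4, -0.9, 3.2]
grip_width: 0.41
```

Run:
```python
from h import *
o=get_obs();print(o["t"],np.round(o["ee_pos"],1),o["grip_width"],np.round(o["ft_force"],2))
im=optics.capture("wrist");cv2.imwrite("pics/w7.png",im)
cv2.imwrite("pics/w7z.png",cv2.resize(im[245:405,220:350],None,fx=3.7,fy=3.7,interpolation=cv2.INTER_CUBIC))
g=cv2.cvtColor(im,cv2.COLOR_BGR2GRAY)
for r in(275,350,375):print(r,g[r,225:345].tolist())
```

```text
8.925 [591.3 268.4   0.9] 0.41010144317386443 [-1.45 -0.86  3.16]
275 [88, 89, 89, 89, 95, 125, 163, 178, 183, 184, 185, 186, 188, 189, 190, 190, 190, 192, 192, 192, 194, 195, 195, 195, 195, 195, 195, 195, 194, 194, 193, 194, 193, 192, 192, 191, 183, 155, 111, 102, 103, 94, 72, 74, 79, 82, 83, 84, 81, 82, 82, 82, 79, 81, 79, 80, 80, 81, 80, 81, 80, 78, 80, 83, 97, 138, 173, 178, 179, 174, 164, 155, 152, 151, 151, 148, 146, 145, 142, 140, 139, 138, 137, 135, 133, 129, 126, 123, 119, 115, 111, 110, 108, 107, 106, 104, 105, 105, 104, 100, 85, 71, 85, 89, 89, 88, 90, 89, 87, 88, 88, 89, 88, 85, 78, 70, 71, 71, 71, 71]
350 [24, 26, 24, 16, 21, 29, 71, 106, 122, 150, 175, 181, 184, 185, 185, 174, 145, 113, 110, 111, 110, 112, 112, 112, 114, 114, 114, 114, 115, 115, 114, 115, 114, 114, 114, 115, 116, 114, 108, 99, 99, 99, 86, 56, 54, 51, 53, 54, 54, 55, 54, 53, 52, 54, 53, 53, 55, 52, 51, 53, 53, 53, 53, 55, 71, 93, 101, 102, 105, 113, 115, 115, 115, 116, 115, 113, 115, 112, 115, 115, 115, 116, 115, 114, 113, 112, 111, 109, 107, 107, 110, 106, 105, 104, 104, 101, 97, 87, 71, 66, 51, 26, 23, 20, 24, 24, 28, 33, 28, 27, 24, 25, 24, 23, 27, 25, 28, 25, 23, 27]
375 [121, 120, 121, 120, 121, 121, 121, 123, 123, 124, 150, 176, 180, 183, 185, 186, 187, 188, 189, 191, 191, 191, 192, 193, 193, 193, 193, 193, 192, 191, 191, 190, 190, 190, 189, 189, 189, 187, 176, 139, 105, 100, 91, 72, 57, 55, 60, 76, 83, 84, 86, 85, 84, 86, 88, 84, 84, 84, 84, 83, 83, 84, 85, 92, 139, 176, 179, 179, 171, 156, 152, 151, 149, 147, 143, 140, 140, 138, 137, 133, 133, 130, 127, 123, 118, 115, 111, 107, 108, 108, 108, 106, 105, 104, 100, 95, 85, 73, 72, 71, 70, 70, 68, 68, 67, 64, 66, 66, 64, 62, 49, 27, 24, 22, 25, 27, 25, 27, 25, 28]
```

View pics/w7.png

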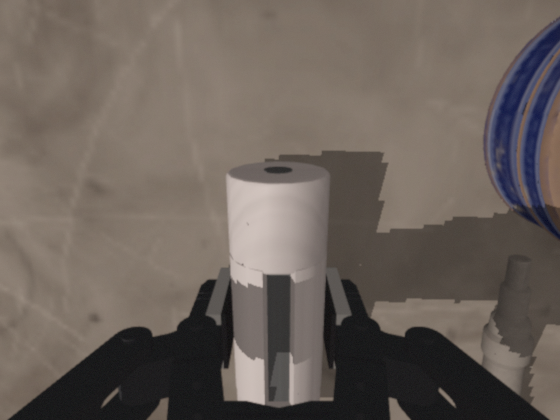

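Gripped at 0.41 opening, with the keyway up at u≈264–294. I'll check the angle and compute the shaft's far end.

Run:
```python
from h import *
o=get_obs();sl=-0.029
for r,ul,ur,le,re in((275,230.3,325,262.2,293.7),(350,234,321.5,263.3,293.7),(375,235,321,263.8,293)):
    X,y0=axis_from_sil(ul,ur,r,o,sl);print((X-sl*82).round(2))
    a=cyl([[le,r],[re,r]],X.mean(),o,sl,y0);print(a.tolist(),a[:,0].mean())
im=cv2.imread("pics/w7.png");g=cv2.cvtColor(im,cv2.COLOR_BGR2GRAY)
print("end rim",g[150:200,250].tolist(),g[150:200,310].tolist(),g[255:290,279].tolist(),g[385:405,279].tolist())
print("hole",ray("wrist",[[278,170]],18,o), "rim front",ray("wrist",[[278,180]],36,o),"rim top of ellipse",ray("wrist",[[278,162.5]],0,o))
```

```text
[591.9  591.59]
[[-16.2, 291.8], [17.1, 292.0]] 0.45000000000000107
[591.99 591.58]
[[-16.4, 262.0], [18.4, 262.2]] 1.0
[591.93 591.85]
[[-16.6, 251.0], [17.7, 251.2]] 0.5499999999999989
end rim [123, 124, 124, 122, 123, 124, 124, 123, 123, 124, 124, 124, 123, 116, 105, 100, 101, 101, 100, 100, 99, 100, 101, 102, 100, 101, 101, 100, 103, 104, 111, 133, 168, 187, 189, 193, 194, 194, 194, 194, 195, 195, 195, 195, 196, 195, 196, 195, 196, 196] [118, 118, 118, 119, 117, 100, 76, 75, 75, 75, 77, 76, 77, 80, 92, 100, 101, 102, 99, 100, 99, 100, 100, 100, 100, 101, 101, 101, 104, 105, 107, 123, 135, 137, 137, 138, 138, 137, 138, 137, 137, 137, 137, 138, 137, 137, 137, 138, 137, 136] [173, 175, 174, 173, 172, 173, 173, 172, 172, 173, 171, 172, 172, 174, 173, 173, 172, 171, 160, 129, 79, 56, 54, 54, 54, 54, 53, 54, 52, 55, 55, 54, 54, 52, 54] [86, 87, 85, 87, 86, 86, 87, 86, 86, 86, 86, 85, 86, 85, 87, 86, 92, 100, 101, 101]
hole [[590.28207212 323.18833365  18.        ]] rim front [[590.27918249 324.08162537  36.        ]] rim top of ellipse [[590.2860853  322.25653469   0.        ]]
```

Keyway at +0.7°, shaft middle about 4.7 mm behind the TCP (tool -x). Tighten the grip and lift, then carry to a place beside the cradle to measure it.

Run:
```python
from h import *
s=plan([((591.3,268.4,101),Rd(91.7),4)],.4,q=.05)
plan([((470,20,250),Rd(95),8)],.4,q=.05,start=s)
```

```text
[[[0.4, 0.0, -0.0, -0.5, -0.0, 0.0, -0.0], [0.4, 0.0, -0.0, -0.5, -0.0, 0.0, -0.0], [0.4, 0.0, -0.0, -0.5, -0.0, 0.0, -0.0], [0.4, 0.0, -0.0, -0.5, -0.0, 0.0, -0.0]]]
end [591.3 268.4 100.9] yaw 91.66
[[[0.4, -0.6, -0.3, -0.35, -0.0, 0.0, -0.05], [0.4, -0.6, -0.35, -0.4, -0.0, 0.0, -0.05], [0.4, -0.6, -0.35, -0.35, -0.0, 0.0, -0.05], [0.4, -0.6, -0.35, -0.4, -0.0, 0.0, -0.05], [0.4, -0.6, -0.35, -0.35, -0.0, 0.0, -0.05], [0.4, -0.6, -0.35, -0.4, -0.0, 0.0, -0.05], [0.4, -0.6, -0.3, -0.35, -0.0, 0.0, -0.05], [0.4, -0.65, -0.35, -0.4, -0.0, 0.0, -0.05]]]
end [469.6  19.1 251. ] yaw 94.86
```

Call:
apply_moves:
  moves:
    - [[0.4,0,0,0,0,0,0],[0.4,0,0,0,0,0,0],[0.4,0,0,-0.3,0,0,0],[0.4,0,0,-0.6,0,0,0],[0.4,0,0,-0.8,0,0,0],[0.4,0,0,-0.3,0,0,0]]
  force: 60

```text
t: 9.72
ee_pos: [592.8, 269.1, 103.3]
tool_rot: [[-0.029, 1.0, 0.004], [1.0, 0.029, 0.002], [0.002, 0.004, -1.0]]
ft_force: [0.7, -0.3, -3.8]
grip_width: 0.399
```

Call:
apply_moves:
  moves:
    - [[0.4,-0.6,-0.3,-0.35,0,0,-0.05],[0.4,-0.6,-0.35,-0.4,0,0,-0.05],[0.4,-0.6,-0.35,-0.35,0,0,-0.05],[0.4,-0.6,-0.35,-0.4,0,0,-0.05],[0.4,-0.6,-0.35,-0.35,0,0,-0.05],[0.4,-0.6,-0.35,-0.4,0,0,-0.05],[0.4,-0.6,-0.3,-0.35,0,0,-0.05],[0.4,-0.65,-0.35,-0.4,0,0,-0.05],[0.4,0,0,0,0,0,0],[0.4,0,0,0,0,0,0]]

```text
t: 10.98
ee_pos: [469.4, 19.2, 250.4]
tool_rot: [[-0.084, 0.996, -0.0], [0.996, 0.084, 0.0], [0.0, -0.0, -1.0]]
ft_force: [0.1, 1.0, -4.5]
grip_width: 0.4
```

Run:
```python
from h import *
o=get_obs();print(o["t"],np.round(o["ee_pos"],1),o["grip_width"],np.round(o["tool_rot"],3).tolist())
import json;json.dump({k:np.array(v).tolist() for k,v in o.items()},open("o8.json","w"))
im=optics.capture("wrist");cv2.imwrite("pics/w8.png",im)
im=optics.capture("top");cv2.imwrite("pics/t8.png",im)
```

```text
10.975 [469.4  19.2 250.4] 0.4004295395000682 [[-0.084, 0.996, -0.0], [0.996, 0.084, 0.0], [0.0, -0.0, -1.0]]
```

View pics/w8.png

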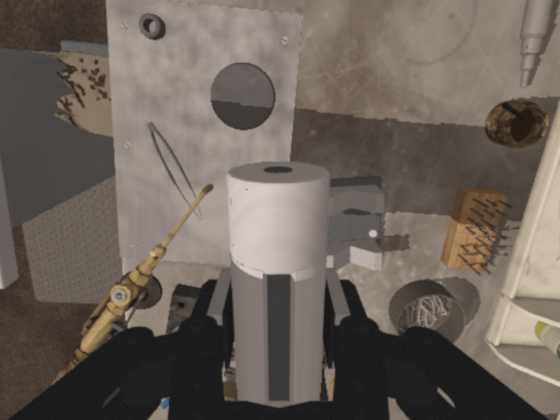

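The cradle is half hidden behind the held shaft at (350,225). I'll view it from the +x side instead.

Call:
apply_moves:
  moves:
    - [[0.4,-0.2,0.9,0,0,0,0],[0.4,-0.2,0.9,0,0,0,0],[0.4,-0.2,0.9,0,0,0,0],[0.4,-0.2,0.9,0,0,0,0],[0.4,0,0.1,0,0,0,0],[0.4,0,0,0,0,0,0],[0.4,0,0,0,0,0,0]]

```text
t: 11.95
ee_pos: [656.3, -4.2, 250.5]
tool_rot: [[-0.086, 0.996, -0.001], [0.996, 0.086, -0.0], [0.0, -0.001, -1.0]]
ft_force: [-0.5, 0.2, -2.5]
grip_width: 0.402
```

Run:
```python
from h import *
o=get_obs();print(o["t"],np.round(o["ee_pos"],1),o["grip_width"],np.round(o["tool_rot"],3).tolist())
import json;json.dump({k:np.array(v).tolist() for k,v in o.items()},open("o9.json","w"))
im=optics.capture("wrist");cv2.imwrite("pics/w9.png",im)
im=optics.capture("top");cv2.imwrite("pics/t9.png",im)
```

```text
11.95 [656.3  -4.2 250.5] 0.4016043394952783 [[-0.086, 0.996, -0.001], [0.996, 0.086, -0.0], [0.0, -0.001, -1.0]]
```

View pics/w9.png

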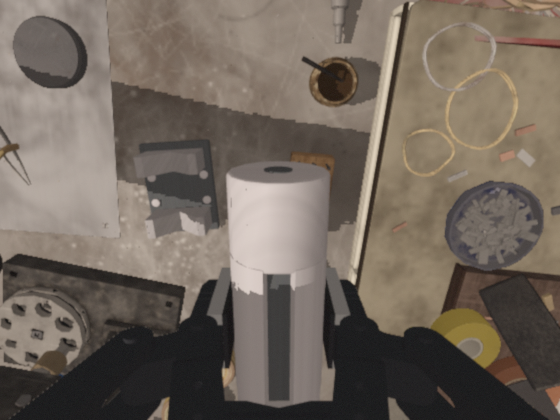

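The cradle is fully visible at (178,188), clear of the shaft. Zooming in.

Run:
```python
import cv2,numpy as np
im=cv2.imread("pics/w9.png")[130:250,125:235]
im=np.uint8(np.clip(im.astype(float)*1.7,0,255))
im=cv2.resize(im,None,fx=5,fy=5,interpolation=cv2.INTER_CUBIC)
for k in range(0,110,10):
    cv2.putText(im,str(125+k),(k*5,10),0,.35,(0,255,255));cv2.line(im,(k*5,0),(k*5,600),(0,255,255),1) if k%20==0 else 0
for k in range(0,120,10):cv2.putText(im,str(130+k),(0,k*5+4),0,.35,(0,255,0))
cv2.imwrite("pics/w9z.png",im)
```

```text
(no output)
```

View pics/w9z.png

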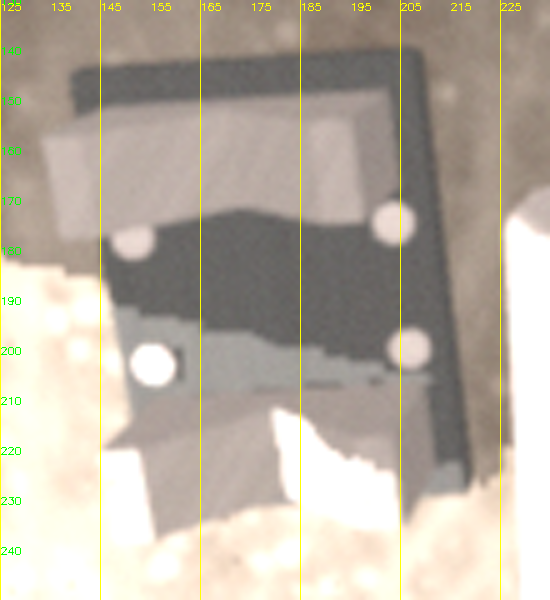

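Run:
```python
from h import *
import json
o=json.load(open("o9.json"))
S=ray("wrist",[[151.5,178],[203.5,174.5],[155.5,202.5],[207,199.8]],11,o);print(S.round(1),S.mean(0))
B=ray("wrist",[[139.3,143.5],[209.5,139.3],[218.5,228]],8,o);print(B.round(1),"mid diag",((B[0]+B[2])/2).round(1),np.linalg.norm(B[1]-B[0]),np.linalg.norm(B[2]-B[1]))
for a,b in((S[2],S[0]),(S[3],S[1]),(B[2],B[1])):
    d=b-a;print("yaw",np.degrees(np.arctan2(d[1],d[0])))
for a,b in((S[0],S[1]),(S[2],S[3]),(B[0],B[1])):
    d=b-a;print("yaw+90",np.degrees(np.arctan2(d[1],d[0]))+90)
# block tops z=44 : far block top face corners left outer
T=ray("wrist",[[133.8,157],[137,177.8]],44,o);print(T.round(1))
# top camera
im=cv2.imread("pics/a1.png")
c=np.array([[667,87],[713,78],[682,180],[728,172]])/4+[150,180]-0.4
S2=ray("top",c,11);print("top",S2.round(1),S2.mean(0))
```

```text
[[523.1 -25.6  11. ]
 [578.2 -17.   11. ]
 [526.9 -52.7  11. ]
 [582.6 -44.7  11. ]] [552.69489756 -35.02180502  11.        ]
[[510.4   9.4   8. ]
 [583.   20.1   8. ]
 [595.7 -77.7   8. ]] mid diag [553.  -34.1   8. ] 73.43080205548155 98.6143049363523
yaw 97.78483943211599
yaw 99.00316399139902
yaw 97.41594413634564
yaw+90 98.90557636917903
yaw+90 98.12365795548365
yaw+90 98.35947504263333
[[517.8   2.5  44. ]
 [520.1 -17.7  44. ]]
top [[575.5 -17.6  11. ]
 [580.8 -44.8  11. ]
 [520.5 -25.9  11. ]
 [525.1 -53.   11. ]] [550.48232536 -35.29815863  11.        ]
```

Cradle centre from the wrist is (552.8,-34.6) and from the top camera (550.5,-35.3), with yaw about 98.3°. I'll hover above it and recheck.

Run:
```python
from h import *
plan([((551.8,-32,80),Rd(98.3),6)],.4,q=.02)
```

```text
[[[0.4, -0.06, -0.36, 0.58, -0.0, 0.0, -0.05], [0.4, -0.06, -0.36, 0.56, -0.0, 0.0, -0.1], [0.4, -0.06, -0.36, 0.58, -0.0, 0.0, -0.05], [0.4, -0.04, -0.36, 0.56, -0.0, 0.0, -0.1], [0.4, -0.04, -0.36, 0.58, -0.0, 0.0, -0.05], [0.4, -0.04, -0.34, 0.56, -0.0, 0.0, -0.1]]]
end [551.9 -31.5  80.1] yaw 98.5
```

Call:
apply_moves:
  moves:
    - [[0.4,-0.06,-0.36,0.58,0,0,-0.05],[0.4,-0.06,-0.36,0.56,0,0,-0.1],[0.4,-0.06,-0.36,0.58,0,0,-0.05],[0.4,-0.04,-0.36,0.56,0,0,-0.1],[0.4,-0.04,-0.36,0.58,0,0,-0.05],[0.4,-0.04,-0.34,0.56,0,0,-0.08],[0.4,0,0,0,0,0,0],[0.4,0,0,0,0,0,0]]

```text
t: 13.05
ee_pos: [554.4, -31.4, 81.4]
tool_rot: [[-0.144, 0.99, 0.003], [0.99, 0.144, 0.0], [-0.0, 0.003, -1.0]]
ft_force: [0.3, 0.0, -2.8]
grip_width: 0.404
```

Run:
```python
from h import *
o=get_obs();print(o["t"],np.round(o["ee_pos"],1),o["grip_width"],np.round(o["tool_rot"],3).tolist())
import json;json.dump({k:np.array(v).tolist() for k,v in o.items()},open("o10.json","w"))
im=optics.capture("wrist");cv2.imwrite("pics/w10.png",np.uint8(np.clip(im*1.5,0,255)))
im=optics.capture("scene");cv2.imwrite("pics/s10.png",cv2.resize(im[130:280,190:390],None,fx=4,fy=4,interpolation=cv2.INTER_CUBIC))
```

```text
13.05 [554.4 -31.4  81.4] 0.4041354698341076 [[-0.144, 0.99, 0.003], [0.99, 0.144, 0.0], [-0.0, 0.003, -1.0]]
```

View pics/w10.png

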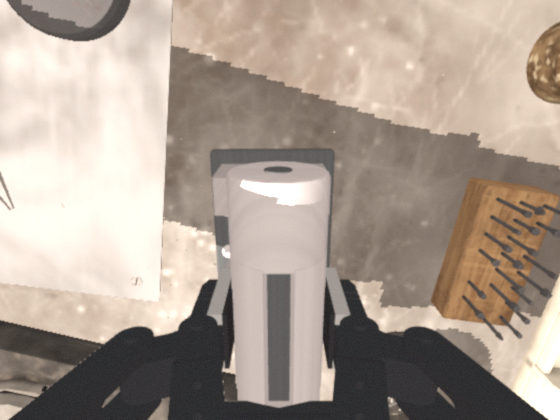

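View pics/s10.png

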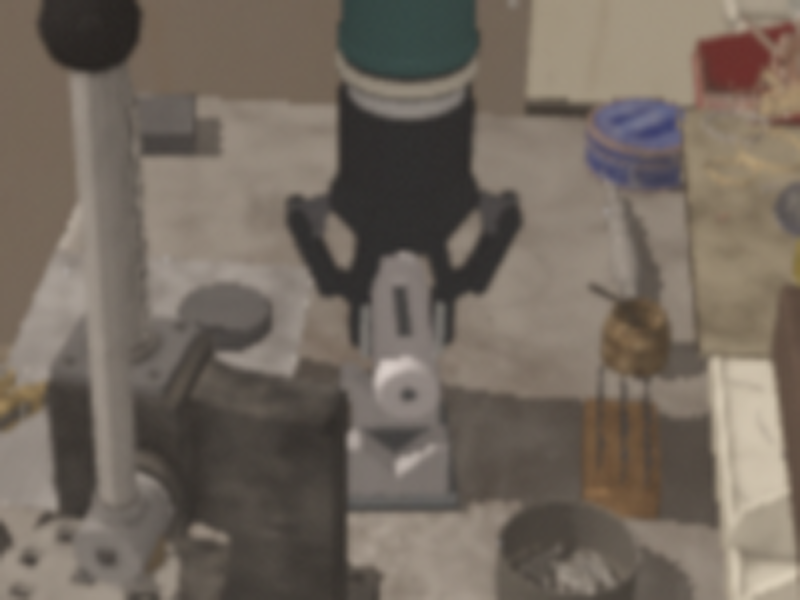

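The wrist view shows the base plate's far edge from (211,150) to (334,149), with the block behind the shaft. The scene view shows the shaft above the vees with the keyway up. I'll compute the offset in the tool frame.

Run:
```python
from h import *
import json
o=json.load(open("o10.json"))
im=cv2.imread("pics/w10.png");g=cv2.cvtColor(im,cv2.COLOR_BGR2GRAY)
print(g[153,200:225].tolist(),g[153,322:345].tolist());print(g[140:165,225].tolist(),g[140:165,325].tolist())
print(g[200,200:225].tolist(),g[200,322:345].tolist())
cv2.imwrite("pics/w10z.png",cv2.resize(im[135:275,200:345],None,fx=4,fy=4,interpolation=cv2.INTER_CUBIC))
```

```text
[143, 144, 144, 145, 145, 144, 144, 144, 142, 132, 111, 94, 95, 97, 97, 97, 94, 95, 97, 95, 100, 99, 97, 97, 97] [97, 96, 95, 96, 98, 97, 96, 99, 97, 96, 95, 94, 104, 125, 126, 128, 130, 132, 129, 129, 132, 129, 134]
[138, 139, 142, 148, 153, 156, 157, 159, 147, 112, 91, 97, 96, 97, 101, 99, 98, 100, 99, 98, 100, 103, 100, 115, 140] [118, 115, 119, 119, 122, 123, 125, 121, 105, 91, 88, 91, 94, 96, 96, 93, 91, 95, 95, 96, 94, 95, 97, 94, 95]
[152, 153, 153, 151, 150, 149, 151, 150, 148, 150, 151, 147, 146, 147, 166, 175, 176, 176, 178, 177, 180, 181, 180, 181, 181] [188, 186, 183, 182, 182, 175, 167, 145, 115, 97, 114, 133, 133, 132, 133, 136, 137, 139, 139, 145, 142, 145, 146]
```

View pics/w10z.png

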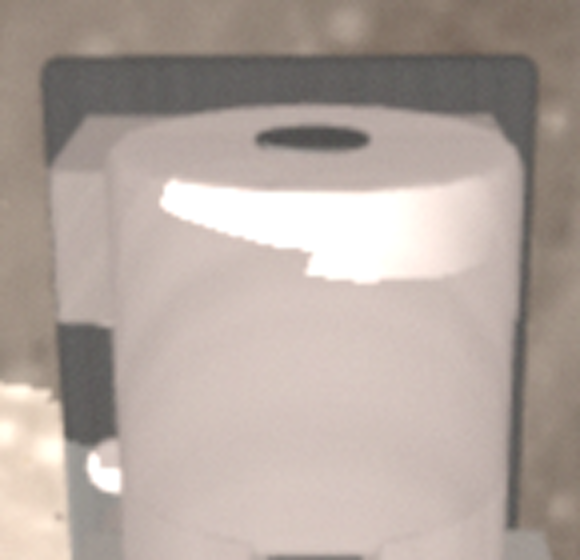

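Run:
```python
from h import *
import json
o=json.load(open("o10.json"));R=np.array(o["tool_rot"]);p=np.array(o["ee_pos"])
T=lambda uv,z:((ray("wrist",uv,z,o)-p)@R).round(2)
print("plate edges",T([[210.3,153],[334.6,153],[211.9,170],[333,170]],8)); print("far edge",T([[225,148.6],[325,148]],8))
print("block left top z44",T([[213.3,177],[214.7,215]],44))
print("block far top edge z44 (px row ~164 / near 177)",T([[217,177]],44))
# held shaft: axis from silhouettes in tool frame
print("shaft sil rows 240: ",T([[229.3,240],[328.3,240]],o["ee_pos"][2]+17.1))
print("hole",T([[278.2,169.8]],o["ee_pos"][2]+17.1))
C=T([[210.3,153],[334.6,153]],8).mean(0);print(C)
```

```text
plate edges [[ 45.19 -39.29  73.24]
 [ 45.19  33.66  73.48]
 [ 35.05 -38.93  73.24]
 [ 35.04  33.21  73.49]]
far edge [[ 47.77 -30.55  73.27]
 [ 48.12  27.9   73.46]]
block left top z44 [[ 39.34 -31.81  37.27]
 [ 19.25 -32.22  37.27]]
block far top edge z44 (px row ~164 / near 177) [[ 39.34 -29.97  37.27]]
shaft sil rows 240:  [[ 28.55 -17.38 -17.17]
 [ 28.53  19.07 -17.05]]
hole [[ 54.83   0.6  -17.12]]
[45.19  -2.815 73.36 ]
```

The shaft needs about -3 mm in tool y and +1.5 mm in tool x. Lower to just above the seat.

Call:
apply_moves:
  moves:
    - [[0.4,0.03,-0.06,0,0,0,0],[0.4,0,0,0.2,0,0,0],[0.4,0,0,0.3,0,0,0],[0.4,0,0,0.24,0,0,0],[0.4,0,0,0.14,0,0,0],[0.4,0,0,0,0,0,0],[0.4,0,0,0,0,0,0]]

```text
t: 14.02
ee_pos: [549.7, -30.5, 36.0]
tool_rot: [[-0.144, 0.99, 0.001], [0.99, 0.144, 0.0], [-0.0, 0.001, -1.0]]
ft_force: [-0.0, 0.4, -1.9]
grip_width: 0.399
```

Run:
```python
from h import *
o=get_obs();print(o["t"],np.round(o["ee_pos"],1),o["grip_width"],np.round(o["tool_rot"],3).tolist(),np.round(o["ft_force"],1),np.round(o["moment"],2))
import json;json.dump({k:np.array(v).tolist() for k,v in o.items()},open("o11.json","w"))
im=optics.capture("wrist");cv2.imwrite("pics/w11.png",np.uint8(np.clip(im*1.5,0,255)))
```

```text
14.025 [549.7 -30.5  36. ] 0.3987793071726011 [[-0.144, 0.99, 0.001], [0.99, 0.144, 0.0], [-0.0, 0.001, -1.0]] [-0.   0.4 -1.9] [-0.01 -0.06  0.01]
```

View pics/w11.png

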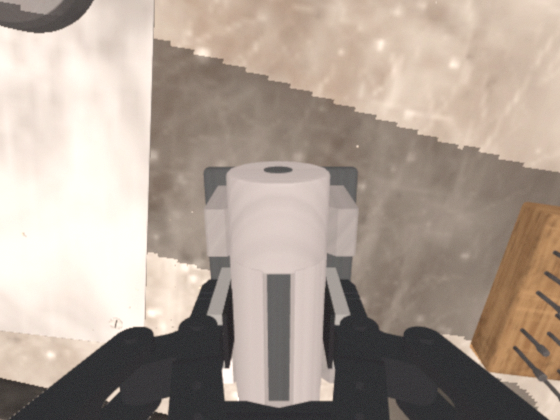

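Run:
```python
from h import *
import json
o=json.load(open("o11.json"));R=np.array(o["tool_rot"]);p=np.array(o["ee_pos"])
T=lambda uv,z:((ray("wrist",uv,z,o)-p)@R).round(2)
g=cv2.cvtColor(cv2.imread("pics/w11.png"),cv2.COLOR_BGR2GRAY)
print(g[180,198:215].tolist(),g[180,345:364].tolist());print(g[225,198:215].tolist(),g[225,345:364].tolist());print(g[235,220:235].tolist(),g[235,320:335].tolist())
def e(r,a,b,pol):
    d=np.diff(cv2.GaussianBlur(g,(3,3),0)[r,a:b].astype(float))*pol;return a+d.argmax()+.5
L=[e(180,198,215,-1),e(180,348,364,1),e(225,198,215,1),e(225,345,364,-1)];print(L)
print("plate",T([[L[0],180],[L[1],180]],8).tolist(),"block",T([[L[2],225],[L[3],225]],44).tolist())
print("hole",T([[278.2,169.8]],o["ee_pos"][2]+17.1),"far edge",T([[215,167.5],[345,167]],8).tolist())
```

```text
[146, 146, 146, 144, 142, 129, 103, 97, 99, 98, 100, 103, 102, 97, 97, 98, 95] [97, 100, 100, 100, 100, 101, 100, 102, 100, 100, 95, 93, 111, 124, 130, 133, 133, 136, 136]
[156, 159, 156, 158, 159, 159, 162, 166, 175, 180, 186, 187, 186, 187, 186, 186, 184] [173, 174, 175, 177, 177, 180, 181, 180, 181, 180, 173, 163, 148, 139, 139, 139, 139, 141, 144]
[187, 190, 187, 187, 184, 178, 173, 171, 171, 175, 178, 178, 187, 190, 193] [190, 188, 190, 188, 184, 177, 170, 170, 167, 165, 165, 165, 167, 166, 164]
[np.float64(203.5), np.float64(357.5), np.float64(204.5), np.float64(356.5)]
plate [[40.09, -34.86, 27.96], [40.12, 38.2, 28.0]] block [[30.97, -28.1, -8.03], [31.0, 31.11, -8.0]]
hole [[ 54.83   0.6  -17.1 ]] far edge [[46.11, -29.07, 27.97], [46.38, 31.9, 28.0]]
```

Block midline is at tool y=+1.5 and the shaft at +0.6. Shift +1 mm and lower 5 mm.

Call:
apply_moves:
  moves:
    - [[0.4,0,0.02,0.02,0,0,0],[0.4,0,0,0.04,0,0,0],[0.4,0,0,0.04,0,0,0],[0.4,0,0,0,0,0,0]]

```text
t: 14.58
ee_pos: [550.7, -30.5, 30.8]
tool_rot: [[-0.144, 0.99, 0.001], [0.99, 0.144, -0.0], [-0.0, 0.001, -1.0]]
ft_force: [0.8, -0.6, -2.5]
grip_width: 0.4
```

Run:
```python
from h import *
o=get_obs();print(o["t"],np.round(o["ee_pos"],1),o["grip_width"],np.round(o["ft_force"],1),np.round(o["moment"],2))
```

```text
14.575 [550.7 -30.5  30.8] 0.4001435919734092 [ 0.8 -0.6 -2.5] [ 0.02 -0.13  0.03]
```

Not in contact yet. Lowering in small steps until the force reacts.

Call:
apply_moves:
  moves:
    - [[0.4,0,0,0.015,0,0,0],[0.4,0,0,0.01,0,0,0],[0.4,0,0,0,0,0,0]]

```text
t: 14.95
ee_pos: [551.0, -30.5, 30.5]
tool_rot: [[-0.144, 0.99, 0.001], [0.99, 0.144, -0.001], [-0.001, 0.001, -1.0]]
ft_force: [-0.9, -0.1, 5.3]
grip_width: 0.401
```

Force went from -2.5 to +5.3 N and z stopped at 30.5, so the shaft is in contact in the vees. Open the jaws slowly.

Call:
apply_moves:
  moves:
    - [[0.2,0,0,0,0,0,0],[0.15,0,0,0,0,0,0],[0.1,0,0,0,0,0,0],[0,0,0,0,0,0,0],[-0.2,0,0,0,0,0,0],[-0.4,0,0,0,0,0,0],[-0.4,0,0,0,0,0,0]]
  force: 20

```text
t: 15.82
ee_pos: [550.4, -30.5, 29.5]
tool_rot: [[-0.144, 0.99, -0.0], [0.99, 0.144, -0.0], [0.0, -0.0, -1.0]]
ft_force: [0.7, 1.1, -0.1]
grip_width: 0.702
```

Run:
```python
from h import *
o=get_obs();print(o["t"],np.round(o["ee_pos"],1),o["grip_width"],np.round(o["ft_force"],1),np.round(o["moment"],2))
import json;json.dump({k:np.array(v).tolist() for k,v in o.items()},open("o12.json","w"))
im=optics.capture("wrist");cv2.imwrite("pics/w12.png",np.uint8(np.clip(im*1.5,0,255)))
```

```text
15.825 [550.4 -30.5  29.5] 0.7019064893352371 [ 0.7  1.1 -0.1] [-0.   -0.05  0.02]
```

View pics/w12.png

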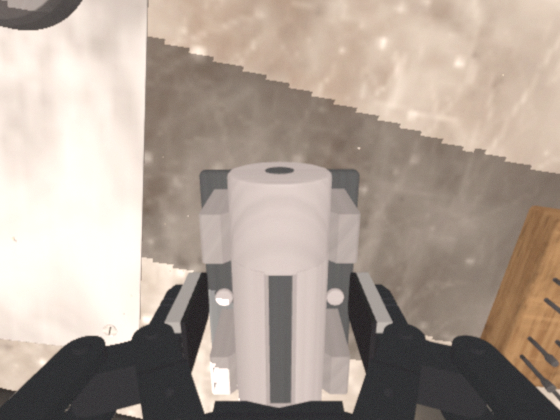

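The shaft sits in the vees with the keyway up, slot at u≈266–292, and the jaws are clear. Retract straight up, then measure.

Call:
apply_moves:
  moves:
    - [[-0.4,0,0,-0.2,0,0,0],[-0.4,0,0,-0.5,0,0,0],[-0.4,0,0,-0.8,0,0,0],[-0.4,0,0,-0.8,0,0,0],[-0.4,0,0,-0.5,0,0,0],[-0.4,0,0,0,0,0,0],[-0.4,0,0,0,0,0,0]]

```text
t: 16.75
ee_pos: [549.9, -30.7, 169.1]
tool_rot: [[-0.144, 0.99, -0.001], [0.99, 0.144, -0.0], [-0.0, -0.001, -1.0]]
ft_force: [0.7, -0.4, 0.4]
grip_width: 0.697
```

Run:
```python
from h import *
o=get_obs();print(o["t"],np.round(o["ee_pos"],1),o["grip_width"],np.round(o["ft_force"],1))
import json;json.dump({k:np.array(v).tolist() for k,v in o.items()},open("o13.json","w"))
im=optics.capture("wrist");cv2.imwrite("pics/w13.png",im)
z=np.uint8(np.clip(im[130:310,215:345]*1.4,0,255));z=cv2.resize(z,None,fx=3.3,fy=3.3,interpolation=cv2.INTER_CUBIC)
s=optics.capture("scene");cv2.imwrite("pics/s13.png",np.hstack([z,cv2.resize(s[190:290,250:320],(410,594),interpolation=cv2.INTER_CUBIC)[:594,:360]]))
g=cv2.cvtColor(im,cv2.COLOR_BGR2GRAY)
for r in(230,250,265):print(r,g[r,240:325].tolist())
```

```text
16.75 [549.9 -30.7 169.1] 0.6969890403841832 [ 0.7 -0.4  0.4]
230 [101, 98, 99, 96, 99, 99, 99, 99, 97, 99, 100, 98, 98, 98, 97, 98, 103, 109, 116, 118, 119, 122, 124, 125, 126, 127, 129, 127, 127, 128, 128, 129, 125, 117, 100, 73, 62, 63, 62, 62, 62, 62, 61, 60, 63, 76, 99, 117, 126, 130, 128, 127, 127, 128, 128, 126, 125, 122, 121, 122, 119, 118, 111, 104, 96, 96, 95, 94, 94, 97, 95, 97, 97, 97, 96, 93, 92, 82, 64, 62, 62, 73, 84, 85, 81]
250 [148, 153, 167, 168, 147, 161, 174, 174, 173, 172, 172, 169, 151, 114, 107, 107, 113, 155, 192, 198, 201, 204, 205, 205, 197, 180, 167, 140, 131, 128, 127, 130, 126, 117, 107, 92, 80, 78, 78, 80, 78, 80, 77, 76, 80, 88, 107, 120, 128, 128, 129, 128, 128, 129, 127, 125, 123, 122, 121, 120, 119, 119, 112, 104, 102, 104, 105, 108, 112, 112, 111, 111, 110, 112, 127, 152, 149, 107, 92, 90, 88, 87, 85, 83, 86]
265 [145, 145, 143, 144, 142, 141, 141, 143, 140, 139, 142, 146, 147, 145, 143, 143, 143, 157, 182, 196, 199, 203, 206, 207, 207, 207, 207, 209, 209, 208, 209, 208, 206, 204, 203, 202, 201, 200, 197, 196, 194, 192, 189, 186, 182, 179, 176, 173, 169, 165, 162, 157, 150, 145, 141, 134, 131, 125, 122, 119, 117, 118, 130, 144, 147, 146, 146, 145, 143, 140, 139, 138, 140, 143, 145, 148, 149, 149, 150, 151, 152, 151, 152, 150, 148]
```

View pics/s13.png

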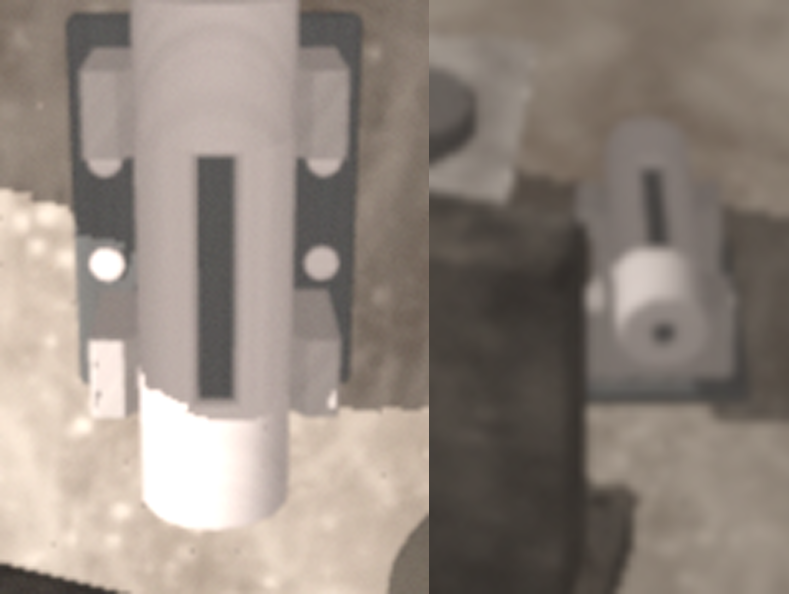

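Run:
```python
from h import *
import json
o=json.load(open("o13.json"));sl=-.1455;R=np.array(o["tool_rot"]);p=np.array(o["ee_pos"])
for r,ul,ur,le,re in((230,256,302.8,274,286.5),(250,257,302.4,274.5,286)):
    X,y0=axis_from_sil(ul,ur,r,o,sl,zc=47.5)
    a=cyl([[le,r],[re,r]],X.mean(),o,sl,y0,zc=47.5);print(X,a.tolist(),a[:,0].mean())
T=lambda uv,z:((ray("wrist",uv,z,o)-p)@R).round(1)
px=lambda x,y:[215+x/3.3,130+y/3.3]
print("slot ends",T([px(216,156),px(216,398)],65.5),"plate far/near",T([px(216,14)],8),"blocks",T([px(80,70),px(348,70)],44))
print("sil mid", T([[279.4,230]],47.5))
```

```text
[539.44016004 539.40182959] [[-12.5, -46.5], [16.4, -45.3]] 1.9499999999999993
[539.90560702 539.45742357] [[-12.4, -62.0], [14.7, -60.9]] 1.1499999999999995
slot ends [[ 23.4   2.1 103.6]
 [-31.5   2.2 103.6]] plate far/near [[ 45.5   2.3 161.1]] blocks [[ 37.6 -27.8 125.1]
 [ 37.7  31.2 125.1]]
sil mid [[-22.5   1.5 121.6]]
```

All within tolerance: keyway +1.5°, under 1 mm off along the vees, 0.2 mm across. Handing in.

Run:
```python
from station import *
from station import job
print(job.finish_job())
```

```text
the job is handed in; nothing more can be done
None
```

I rolled the shaft about 67 mm toward +x along the bench, without lifting it, until the keyway faced up. Then I gripped it, carried it to the cradle, lowered it until the wrist force showed contact with the vees, let go and backed off. The job was handed in at about 17 s; `finish_job` gives no verdict.

**On the bench:** the keyway was about 0.7° from straight up, and the shaft was at rest before I gripped it.

**In the cradle, by the last wrist picture:**

| Check | Measured | Allowed |
|---|---|---|
| Keyway off vertical | about 1.5° | 12.5° |
| Off middle, end to end | about 0.5 mm | 15 mm |
| Off the seated line, sideways | about 0.2 mm | 4 mm |

- **Seating:** the wrist and scene views show the shaft square in both vees. I did not measure its seated height or angle to the cradle separately.
- **Gripper:** it is open and about 140 mm above the release height.
- **Other things on the bench:** no contact showed in the forces or pictures, but I did not re-measure their positions.
- **Disagreements:** the top and wrist cameras differed by about 2 mm on the cradle centre, so I used the close wrist view. Some moves stopped up to about 7 mm off target and I corrected them.

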